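Put the card boxes away in the records store

TASK

Put the card boxes away. Nest the three open, empty ones upright in the shallow plywood tray, largest first: the largest down on the tray's floor, the medium one inside it, the smallest inside that, carried one at a time and each let go before the next. Put the closed box with the lid upright on the floor of the steel file drawer (at any point in the job); do not tip any box over, and leave the stapler, stamp and mug where they are.

Things in the scene. Friction and masses are not known exactly. Their poses are not given: they have to be found in the camera images.
- box_large: Olive-grey sheet-steel card box, OPEN at the top, empty, upright; walls and floor 3 mm, label frame on each short end. Outside 100 long (x axis) x 68 wide (y axis) x 34 mm high; inside 94 x 62 mm. The largest and lowest of the three; about 0.16 kg. Origin: centre of underside, z up.
- box_medium: Olive-grey sheet-steel card box, OPEN at the top, empty, upright; walls and floor 3 mm, label frame on each short end. Outside 82 long (x axis) x 52 wide (y axis) x 56 mm high; inside 76 x 46 mm. The middle one; nests in the large box, long side along long side (5 mm play each side in width, 6 in length), then stands 25 mm above its rim; 0.16 kg. Origin: centre of underside, z up.
- box_small: Olive-grey sheet-steel card box, OPEN at the top, empty, upright; walls and floor 3 mm, label frame on each short end. Outside 64 long (x axis) x 36 wide (y axis) x 78 mm high; inside 58 x 30 mm. The narrowest and tallest one; nests in the medium box, long side along long side (5 mm play each side in width, 6 in length), then stands 25 mm above its rim; 0.15 kg. Origin: centre of underside, z up.
- box_lidded: The one CLOSED card box, full, same olive-grey steel: body 82 mm long (x axis) by 52 mm wide (y axis), topped by an overhanging flat lid 86 x 56 mm and 14 mm deep; 60 mm high overall, about 0.35 kg. Origin: centre of its underside, z up. Stands upright on the bench at the start.
- tray: Shallow square plywood tray fixed to the bench, outside 158 x 158 mm, wall 6 mm, 22 mm high; inside 146 x 146 mm, its floor 6 mm above the bench. Origin: centre of its underside; x and y along its sides.
- drawer: Dark teal steel card-file drawer without a cabinet, fixed on the bench, open at the top. Inside 134 mm (x axis) by 154 mm (y axis), walls 3 mm thick and 45 mm high, floor 3 mm above the bench. Its front at -y is a 150 mm wide panel, 62 mm high, with label frame and a bar handle that reaches 107 mm from the origin. Origin: centre of the underside.
- stapler: Black desk stapler, 130 x 36 x 50 mm, loose; bystander beyond the work. Origin: centre of its underside.
- stamp: Rubber stamp with turned dark wooden grip, 50 x 30 x 72 mm, loose; bystander. Origin: centre of its underside.
- mug: White mug, 80 mm across, 90 mm high, handle at its +y, loose; bystander. Origin: centre of its underside.
Not all that is in view belongs to the job. Leave any pink or red look-alike of the box_small alone.

How it is judged (in metres and radians):
On the way, in this order (a step that is already met when the one before it is completed fails the run):
1. the large open box stands flat in the plywood tray, let go (horizontal distance between box_large and tray below 0.058 m and z of box_large in the frame of tray between -0.003 and 0.012 m and angle between box_large's own z axis and vertical below 0.08 rad and contact force between the fingers and box_large below 0.1 N and linear speed of box_large below 0.03 m/s), for 0.2 s.
2. the medium open box is down inside the large one, in the tray, let go (horizontal distance between box_large and tray below 0.058 m and z of box_large in the frame of tray between -0.003 and 0.012 m and angle between each of box_large, box_medium's own z axis and vertical below 0.08 rad and horizontal distance between box_medium and box_large below 0.016 m and z of box_medium in the frame of box_large between -0.003 and 0.008 m and contact force between the fingers and box_medium below 0.1 N and linear speed of box_medium below 0.03 m/s), for 0.2 s.
3. the small open box is down inside the medium one, let go (horizontal distance between box_large and tray below 0.058 m and z of box_large in the frame of tray between -0.003 and 0.012 m and angle between each of box_large, box_medium, box_small's own z axis and vertical below 0.08 rad and horizontal distance between box_medium and box_large below 0.016 m and z of box_medium in the frame of box_large between -0.003 and 0.008 m and horizontal distance between box_small and box_medium below 0.016 m and z of box_small in the frame of box_medium between -0.003 and 0.008 m and contact force between the fingers and box_small below 0.1 N and linear speed of box_small below 0.03 m/s), for 0.2 s.
At the end, for the whole second after the job is handed in: Large box flat on the tray floor (centre within 58 mm: anywhere inside), medium flat inside large and small flat inside medium (centres within 16 mm), lidded box flat on the drawer floor (within 62 mm); all upright to 0.08 rad, released, at rest (all of step 3 and horizontal distance between box_lidded and drawer below 0.062 m and z of box_lidded in the frame of drawer between -0.003 and 0.009 m and angle between box_lidded's own z axis and vertical below 0.08 rad and contact force between the fingers and box_large below 0.1 N and linear speed of each of box_large, box_medium, box_lidded below 0.03 m/s and contact force between the fingers and box_medium below 0.1 N and contact force between the fingers and box_lidded below 0.1 N); the robot touches nothing.
It fails at once if the stapler, stamp or mug disturbed (moved more than 30 mm) (distance of any of stapler, stamp, mug from where it was at the start of the episode above 0.03 m).
It fails at once if a card box tipped over (more than 0.8 rad) (angle between any of box_large, box_medium, box_small, box_lidded's own z axis and vertical above 0.8 rad).
It also fails if it takes over 120 s, if anything falls off the work surface, if the arm or the gripper's body presses on something with over 40 N, if the wrist force passes 120 N, or if a joint passes its speed limit or range.

ROBOT

A 6-joint arm with a two-finger parallel gripper is mounted at the origin on the work surface. World frame = base frame: x ahead of the robot, y to its left, z up, the work surface at z = 0. Lengths are in m, angles in degrees, forces in N, time in s.
With the tool pointing down it reaches from about 0.375 to 0.9 m from the base axis. Payload 3.1 kg.
Tool frame: the origin (TCP) lies on the centre line of the jaws, within the pads' length; the fingertips stand 22 mm ahead of it and the grasp point (between the pads) lies 3 mm ahead of it; z points along the fingers, y is the line along which they close (so a half turn about z gives the same grasp; the last joint's range is limited). The gripper opens to 87 mm and grips with 3 to 60 N. Pads are 19 mm wide; open, the fingers measure 117 mm over their backs; the gripper's body (75 mm by 190 mm) begins 51 mm behind the grasp point.
Start: joints at [-76.117, 30.224, 82.088, -0, 67.689, -10.227], TCP at [0.255, -0.57, 0.245] pointing down, gripper open.
Joint ranges: [-176.69, 176.69], [-43.24, 126.21], [12.49, 139.97], [-82, 262], [0, 151.66], [-163.58, 163.58]. Speed limits (degrees/s): [159.86, 159.86, 180, 180, 180, 180].

INTERFACE

Orientations are given as a 3x3 rotation matrix whose columns are the frame's x, y, z axes.
In Python, from rig import * gives the robot as it stands.
- The arm moves only by the shell command python3 -m jog 'ROWS'. ROWS is text: rows parted by semicolons, each of 7 numbers parted by spaces: the shift along the tool's x, y, z in mm, then the turn, a rotation vector about the tool's x, y, z in rad, then the finger opening in mm, from 0 to 87. In form: tx ty tz ax ay az fingers; .... A call has 1 to 12 rows; each row shifts and turns the commanded pose from where the row before left it, along the tool's axes as they then stand; what a row does not reach is not made up. A row lasts 1/8 s, in which the tool goes at most 62.5 mm and 10.7 degrees, less where a joint would pass 70% of its speed; a pose out of reach is approached as far as the arm can. A call with a gripper value outside its range is refused whole. The fingers move at their own pace and stop on an object; the grip force is fixed at half the most. Time passes only in rows, so rows that do not move let the fingers close. It gives the time, the measured TCP pose, the force, the opening and the grip force at its end, in the units of the state.
- read_state(): the state, without advancing time (a new reading comes with each control period).
- capture(name): name is "scene" or "top" or "wrist"; returns a dict with "color" (420x560x3 uint8, red, green, blue), "camera_matrix" (3x3 intrinsics, pixels), "R" (3x3) and "t" (3): a world point X has camera coordinates R X + t. Camera axes: x right, y down, z forward; pixel columns grow to the right and rows downward; lengths in m; the calibration is good to about 2 mm. The wrist camera is an equidistant fisheye: a pixel r from the principal point sees the ray r / f radians off the axis. A picture is of the moment at which its call begins. There is no depth.
- hand_in(): hands the job in; it is judged then, once.
Trained networks look in the newest picture that a camera, given by its name, has taken for a name from the list of things; names that differ only in an ending like _2 or _b are one class to them, and where a whole thing is asked for, a point or a joint stands for the part that bears it (a point fixed in the world has none). Each returns a list of dicts, best first, with "conf" (0 to 1); they miss things now and then, are a little off and sometimes report something else, mostly with a low value. They report only what shows in the picture. A call takes as long as a camera call. They do not tell look-alikes from the thing itself.
- find_in(camera, target): "at" ([x, y, z] in m, in world coordinates, good to about 4 mm: the middle of the surface that is visible of it).
- trace(camera, target): "pixels" (420x560 bool, what is visible of it).
- place_of(camera, target): "at" ([x, y, z] in m, in world coordinates, good to about 4 mm: a listed point, or the origin of a listed thing).
The state is a dict: "time_s": time; "joint_positions": joint angles; "qvel": joint speeds; "tau": joint torques, N m; "position": TCP position; "tcp_rot": TCP orientation; "force": force on the tool from outside, world axes, zero at the start; "moment": the same for the moment, N m; "opening": opening from 0.0 (shut) to 1.0 (fully open); "grasp_force": force on a finger pad.
Only numpy, scipy, OpenCV 4.12 (cv2) and the standard library are available. Lean on these libraries where they do the work, as an engineer would, in place of code of your own. Each camera call takes 0.05 s, during which the arm holds its last target. There are 200 camera calls.

## Working session

There is one attempt and no reset: what is moved stays moved. The work goes in short steps, Python scripts to look and compute and a shell command to move; the robot and the scene stay as the last step left them, time stands still between calls to the robot, and variables do not carry over. Pictures are saved under pics/ and viewed, at most 14 in all, crops included, and the job is handed in when it is done.

```bash
ls; mkdir -p pics
python3 - <<'E'
from rig import *
import cv2,numpy as np
s=read_state(); print(s['time_s'],s['position'],s['tcp_rot'],s['opening'])
for c in ['top','scene']:
    d=capture(c); cv2.imwrite(f'pics/{c}0.png',d['color'][...,::-1])
    print(c,d['camera_matrix'],d['R'],d['t'])
    for n in ['box_large','box_medium','box_small','box_lidded','tray','drawer','stapler','stamp','mug']:
        print(n,[(np.round(x['at'],3).tolist(),round(x['conf'],2)) for x in place_of(c,n)[:4]])
E
```

```text
pics
0.0 [ 0.25516078 -0.56977215  0.2435665 ] [[ 9.12775346e-01  4.08461639e-01 -5.07732845e-04]
 [ 4.08461748e-01 -9.12772926e-01  2.14132217e-03]
 [ 4.11203171e-04 -2.16193553e-03 -9.99997578e-01]] 0.9986521630530968
top [[430.26336412   0.         277.80895453]
 [  0.         430.26336412 212.16089806]
 [  0.           0.           1.        ]] [[ 0.0174333  -0.99969648  0.01740767]
 [-0.99369481 -0.01925196 -0.11045354]
 [ 0.11075515 -0.01537234 -0.99372883]] [-0.11801037  0.61855631  1.01656886]
box_large [([0.436, -0.302, 0.003], 0.64)]
box_medium [([0.591, 0.315, -0.0], 0.89)]
box_small [([0.586, -0.518, 0.001], 0.97), ([0.658, -0.42, 0.002], 0.9), ([0.593, -0.222, 0.001], 0.72), ([0.586, -0.331, -0.0], 0.64)]
box_lidded [([0.412, 0.288, 0.001], 0.73), ([0.805, 0.014, -0.001], 0.25)]
tray [([0.436, 0.01, 0.001], 0.8)]
drawer [([0.672, -0.026, -0.003], 0.71)]
stapler [([0.738, -0.31, -0.003], 0.65)]
stamp [([0.804, 0.016, -0.001], 0.72)]
mug [([0.742, 0.307, 0.001], 0.75)]
scene [[384.43755374   0.         282.01715928]
 [  0.         384.43755374 206.35193766]
 [  0.           0.           1.        ]] [[ 0.67125211  0.74092133 -0.0213588 ]
 [ 0.42513688 -0.40844581 -0.8077318 ]
 [-0.60718963  0.53311126 -0.58916309]] [-0.34019168 -0.23525818  1.49167507]
box_large [([0.439, -0.304, 0.002], 0.89)]
box_medium [([0.596, 0.319, -0.003], 0.74), ([0.411, 0.284, 0.001], 0.17)]
box_small [([0.508, -0.434, -0.003], 0.87), ([0.654, -0.416, 0.002], 0.82), ([0.588, -0.222, -0.004], 0.61), ([0.586, -0.326, -0.004], 0.57)]
box_lidded [([0.409, 0.281, -0.0], 0.87)]
tray [([0.439, 0.015, 0.0], 0.64)]
drawer []
stapler [([0.738, -0.31, -0.006], 0.87)]
stamp [([0.807, 0.011, -0.001], 0.58)]
mug [([0.74, 0.308, 0.002], 0.56)]
```

View pics/top0.png

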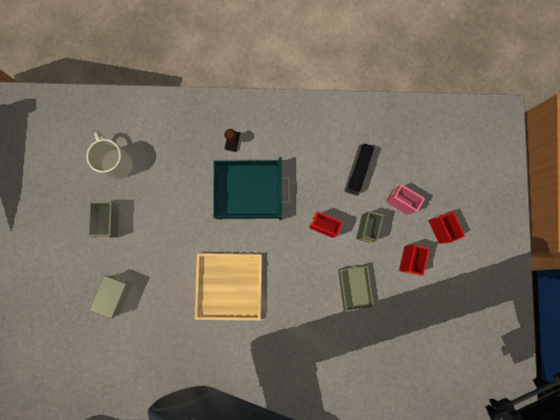

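View pics/scene0.png

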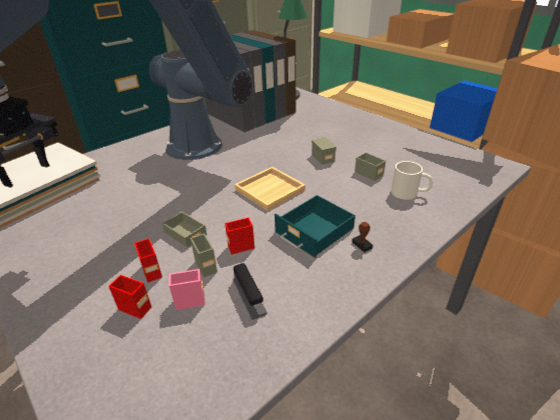

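Top view: large (357,288), medium (102,220), lidded (110,297), olive small (370,227) among red/pink look-alikes, tray (229,286), drawer (248,190). The scene view agrees. Next I fit poses to the silhouettes.

```bash
cat > h.py <<'E'
from rig import *
import cv2,numpy as np
from scipy.optimize import minimize
def bx(x0,x1,y0,y1,z0,z1): return np.array([[x,y,z] for x in(x0,x1) for y in(y0,y1) for z in(z0,z1)])/1000.
def cb(l,w,h,z=0): return bx(-l/2,l/2,-w/2,w/2,z,z+h)
M={'box_large':[cb(100,68,34)],'box_medium':[cb(82,52,56)],'box_small':[cb(64,36,78)],
'box_lidded':[cb(82,52,46),cb(86,56,14,46)],'tray':[cb(158,158,22)],
'drawer':[bx(-70,70,-77,80,0,45),bx(-75,75,-80,-77,0,62)]}
S=4
def proj(d,P):
    c=P@np.array(d['R']).T+d['t']; K=np.array(d['camera_matrix']); p=c@K.T; return p[:,:2]/p[:,2:]
def render(d,parts,x,y,a,z=0):
    R=np.array([[np.cos(a),-np.sin(a),0],[np.sin(a),np.cos(a),0],[0,0,1]])
    im=np.zeros((420*S,560*S),np.uint8)
    for P in parts:
        q=proj(d,P@R.T+[x,y,z]); q=((q+.5)*S-.5)
        cv2.fillConvexPoly(im,cv2.convexHull(np.round(q*16).astype(np.int32)),1,cv2.LINE_8,4)
    return im
def masks(name,near,cams=('top','scene')):
    out=[]
    for c in cams:
        d=capture(c); best=None
        for r in trace(c,name):
            m=np.asarray(r['pixels']); v,u=np.nonzero(m)
            if len(u)<30: continue
            e=np.hypot(*(proj(d,np.array([[*near,.03]]))[0]-[u.mean(),v.mean()]))
            if best is None or e<best[0]: best=(e,m)
        if best and best[0]<25: out.append((d,cv2.resize(best[1].astype(np.uint8),None,fx=S,fy=S,interpolation=0)))
        else: print(name,c,'no mask',best and best[0])
    return out
def fit(name,near,z=0,cams=('top','scene'),yaws=None):
    ms=masks(name,near,cams)
    def cost(p):
        k=0
        for d,m in ms:
            r=render(d,M[name],p[0]/1000,p[1]/1000,p[2]/50,z); k+=1-(r&m).sum()/((r|m).sum())
        return k/len(ms)
    best=None
    for a in (np.arange(-90,90,22.5) if yaws is None else yaws):
        p0=np.array([near[0]*1000,near[1]*1000,np.radians(a)*50])
        r=minimize(cost,p0,method='Nelder-Mead',options=dict(initial_simplex=p0+np.vstack([[0,0,0],np.diag([10,10,9])]),xatol=.1,fatol=1e-5,maxfev=150))
        if best is None or r.fun<best.fun: best=r
    x=best.x; print(name,'xy mm',np.round(x[:2],1),'yaw',round(np.degrees(x[2]/50),1),'cost',round(best.fun,3),len(ms)); return x
E
python3 - <<'E'
from h import *
for n,p in dict(box_large=(.437,-.303),box_medium=(.593,.317),box_small=(.587,-.328),box_lidded=(.41,.285),tray=(.437,.012)).items():
    fit(n,p)
fit('drawer',(.67,-.01),yaws=[0],cams=('top',)); fit('drawer',(.67,-.01),yaws=[0])
E
```

```text
box_large top no mask None
box_large xy mm [ 440.5 -301.1] yaw 7.0 cost 0.119 1
box_medium top no mask None
box_medium xy mm [593.8 316.9] yaw 0.7 cost 0.041 1
box_small xy mm [ 587.4 -328.9] yaw -13.3 cost 0.054 2
box_lidded scene no mask None
box_lidded xy mm [412.7 286.7] yaw -19.8 cost 0.032 1
tray xy mm [439.   11.2] yaw 0.3 cost 0.035 2
drawer xy mm [677.3 -28.6] yaw 1.0 cost 0.071 1
drawer xy mm [676.8 -31.7] yaw 1.5 cost 0.061 2
```

```bash
cat >> h.py <<'E'
_p=proj
def proj(d,P):
    K=np.array(d['camera_matrix'])
    if not d.get('fish'): return _p(d,P)
    c=P@np.array(d['R']).T+d['t']; rho=np.hypot(c[:,0],c[:,1])+1e-9; th=np.arctan2(rho,c[:,2])
    return np.stack([K[0,2]+K[0,0]*th*c[:,0]/rho,K[1,2]+K[1,1]*th*c[:,1]/rho],1)
_cap=capture
def capture(c):
    d=_cap(c); d['fish']=c=='wrist'; return d
def go(x,y,z,yaw):
    "mm,deg: delta from the measured pose, in tool axes, and the turn about tool z"
    s=read_state(); R=np.array(s['tcp_rot']); p=np.array(s['position'])*1000
    cur=np.degrees(np.arctan2(R[1,0],R[0,0])); dl=R.T@(np.array([x,y,z])-p)
    t=(cur-yaw+90)%180-90; tilt=np.round(R[2,:2],4)
    print('t',round(s['time_s'],2),'pos',np.round(p,1),'yaw',round(cur,2),'R row z',tilt,'-> shift',np.round(dl,1),'turn az',round(np.radians(t),3),'q6',round(s['joint_positions'][5],1))
E
python3 -c "
from h import *
go(440,-302,200,7)"
```

```text
t 2.3 pos [ 255.3 -570.4  244.5] yaw 24.11 R row z [ 0. -0.] -> shift [ 278.2 -169.6   44.6] turn az 0.299 q6 -10.2
```

```bash
python3 -m jog '46 -28 0 0 0 0 87; 46 -28 0 0 0 0 87; 46 -28 0 0 0 0 87; 46 -28 10 0 0 0.1 87; 47 -28 15 0 0 0.1 87; 47 -30 20 0 0 0.1 87; 0 0 0 0 0 0 87; 0 0 0 0 0 0 87'
python3 - <<'E'
from h import *
d=capture('wrist'); cv2.imwrite('pics/w1.png',d['color'][...,::-1]); print(d['R'],d['t'],d['camera_matrix'][0])
x=fit('box_large',(.44,-.302),cams=('wrist',)); go(x[0],x[1],200,np.degrees(x[2]/50))
fit('box_large',(.44,-.302),cams=('top',))
E
```

```text
time_s: 3.3
position: [0.4527, -0.3124, 0.1997]
tcp_rot: [[0.993, 0.122, -0.0], [0.122, -0.993, -0.001], [-0.0, 0.001, -1.0]]
force: [0.4, -0.7, -0.1]
opening: 1.002
grasp_force: 0.0
[[ 1.22512392e-01 -9.92466936e-01  3.07779476e-04]
 [-9.55699787e-01 -1.17890131e-01  2.69703235e-01]
 [-2.67635259e-01 -3.33361332e-02 -9.62943441e-01]] [-0.36596133  0.37504972  0.45763184] [325.1922621    0.         283.40660973]
box_large xy mm [ 438.7 -300.3] yaw 7.8 cost 0.024 1
t 3.45 pos [ 452.1 -313.6  200.1] yaw 6.83 R row z [0.0006 0.0012] -> shift [-11.8 -14.8   0.1] turn az -0.018 q6 36.8
box_large xy mm [ 506.  -280.8] yaw -89.0 cost 0.847 1
```

View pics/w1.png

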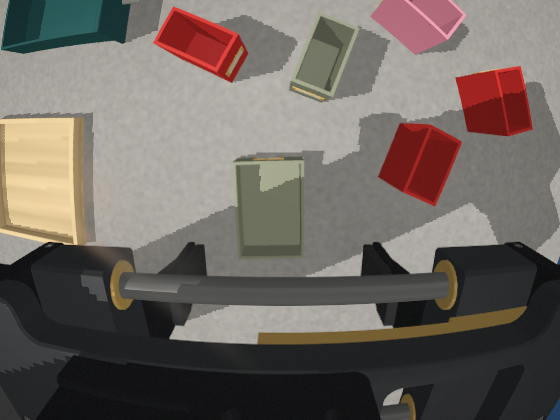

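The wrist view shows the large box at (270,208), lit olive, and the fit agrees with the scene fit. I'll centre and grasp across its width.

```bash
python3 -m jog '-11 -15 30 0 0 -0.016 87; 0 0 40 0 0 0 87; 0 0 40 0 0 0 87; 0 0 30 0 0 0 87;0 0 28 0 0 0 87;0 0 0 0 0 0 87;0 0 0 0 0 0 60;0 0 0 0 0 0 60;0 0 0 0 0 0 60;0 0 0 0 0 0 60'; python3 -c "
from h import *
go(439,11,55,0)"
```

```text
time_s: 4.8
position: [0.4405, -0.2993, 0.0328]
tcp_rot: [[0.991, 0.137, 0.002], [0.137, -0.991, -0.002], [0.001, 0.002, -1.0]]
force: [-1.9, -1.1, 6.5]
opening: 0.775
grasp_force: 30.0
t 4.8 pos [ 440.5 -299.3   32.8] yaw 7.85 R row z [0.0014 0.0023] -> shift [  41.  -307.5  -22.8] turn az 0.137 q6 35.9
```

```bash
python3 -m jog '0 0 -30 0 0 0 60; 0 0 -40 0 0 0 60; 6 -45 0 0 0 0 60; 7 -52 0 0 0 0 60; 7 -52 0 0 0 0 60; 7 -52 0 0 0 0 60; 7 -52 0 0 0 0 60; 7 -54 0 0 0 0 60; 0 0 0 0 0 0.07 60;0 0 0 0 0 0.067 60; 0 0 0 0 0 0 60; 0 0 0 0 0 0 60'
python3 - <<'E'
from h import *
d=capture('wrist'); cv2.imwrite('pics/w2.png',d['color'][...,::-1])
go(439,11,39,0)
s=read_state(); z=s['position'][2]-.0328; print(s['opening'],s['grasp_force'])
fit('box_large',np.array(s['position'])[:2],z=z,cams=('wrist',),yaws=[0])
E
```

```text
time_s: 6.3
position: [0.4385, 0.0111, 0.1016]
tcp_rot: [[1.0, 0.001, -0.0], [0.001, -1.0, 0.0], [-0.0, -0.0, -1.0]]
force: [1.5, -0.4, -1.0]
opening: 0.778
grasp_force: 30.0
t 6.35 pos [438.5  11.  101.6] yaw 0.0 R row z [-0.0001 -0.    ] -> shift [ 0.5  0.  62.6] turn az 0.0 q6 76.8
0.7776392250761127 29.99252352397889
box_large xy mm [437.2  10.8] yaw 0.0 cost 0.287 1
```

View pics/w2.png

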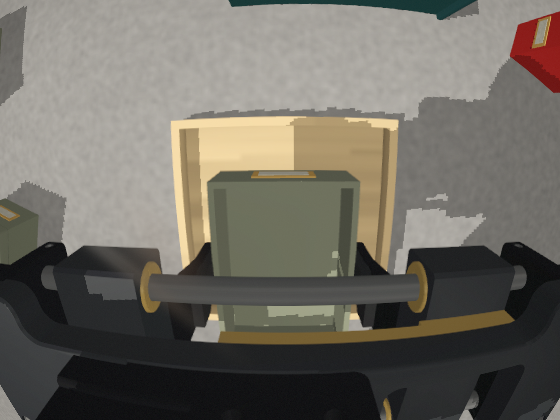

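The large box (283,250) hangs level over the tray centre. Lower and release it.

```bash
python3 -m jog '0 0 30 0 0 0 60; 0 0 20 0 0 0 60; 0 0 8 0 0 0 60; 0 0 4 0 0 0 60; 0 0 0 0 0 0 60; 0 0 0 0 0 0 60; 0 0 0 0 0 0 87;0 0 0 0 0 0 87;0 0 0 0 0 0 87'; python3 -c "
from h import *
go(439,11,200,0)"
```

```text
time_s: 7.58
position: [0.4388, 0.0112, 0.0398]
tcp_rot: [[1.0, -0.0, 0.001], [-0.0, -1.0, -0.0], [0.001, 0.0, -1.0]]
force: [-0.2, -0.3, -0.5]
opening: 0.98
grasp_force: 0.0
t 7.58 pos [438.8  11.2  39.8] yaw -0.01 R row z [0.0005 0.0001] -> shift [   0.3    0.2 -160.2] turn az -0.0 q6 76.8
```

Released. Rise and re-measure the large box in place.

```bash
python3 -m jog '0 0 -40 0 0 0 87; 0 0 -50 0 0 0 87; 0 0 -50 0 0 0 87; 0 0 -20 0 0 0 87; 0 0 0 0 0 0 87; 0 0 0 0 0 0 87'
python3 - <<'E'
from h import *
fit('box_large',(.439,.011),z=.006,cams=('wrist',),yaws=[0])
fit('box_large',(.439,.011),z=.006,cams=('scene',),yaws=[0])
go(594,300,220,0)
E
```

```text
time_s: 8.32
position: [0.4378, 0.0114, 0.1987]
tcp_rot: [[1.0, -0.0, -0.002], [-0.0, -1.0, 0.0], [-0.002, -0.0, -1.0]]
force: [-0.1, 0.7, -0.3]
opening: 0.999
grasp_force: 0.0
box_large xy mm [437.2  10.7] yaw 0.2 cost 0.02 1
box_large xy mm [440.   10.8] yaw -1.9 cost 0.042 1
t 8.53 pos [437.9  11.3 198.4] yaw -0.02 R row z [-0.0028 -0.0006] -> shift [ 155.9 -288.7  -21.9] turn az -0.0 q6 76.8
```

```bash
python3 -m jog '26 -48 -10 0 0 0 87; 26 -48 -10 0 0 0 87; 26 -48 0 0 0 0 87; 26 -48 0 0 0 0 87; 26 -50 0 0 0 0 87; 26 -50 0 0 0 0 87; 0 0 0 0 0 0 87; 0 0 0 0 0 0 87'
python3 - <<'E'
from h import *
d=capture('wrist'); cv2.imwrite('pics/w3.png',d['color'][...,::-1])
x=fit('box_medium',(.594,.317),cams=('wrist',)); go(x[0],x[1],54,np.degrees(x[2]/50))
fit('box_medium',(.594,.317),cams=('top','scene'),yaws=[0])
E
```

```text
time_s: 9.52
position: [0.5936, 0.3027, 0.2179]
tcp_rot: [[1.0, 0.0, -0.003], [0.0, -1.0, -0.002], [-0.003, 0.002, -1.0]]
force: [0.2, 0.2, -0.2]
opening: 1.001
grasp_force: 0.0
box_medium xy mm [592.4 317.2] yaw 1.0 cost 0.02 1
t 9.68 pos [594.  301.8 219.1] yaw -0.09 R row z [-0.0017  0.0008] -> shift [ -1.4 -15.5 165.1] turn az -0.019 q6 107.4
box_medium xy mm [594.3 317.7] yaw 1.5 cost 0.303 2
```

View pics/w3.png

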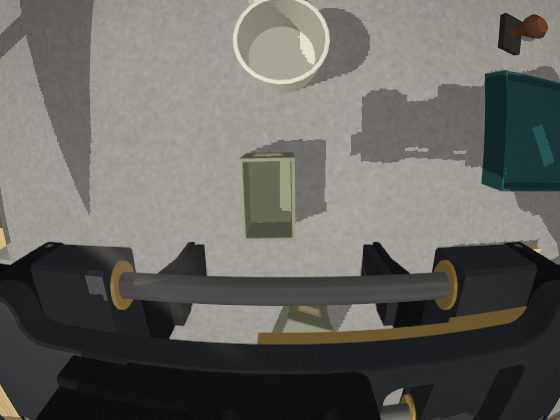

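Medium box at (268,197), mug at (281,40) well clear. Grasp the top 21 mm so the fingers stay above the large box's rim later.

```bash
python3 -m jog '-1 -15 30 0 0 -0.018 87; 0 0 40 0 0 0 87; 0 0 40 0 0 0 87; 0 0 30 0 0 0 87;0 0 22 0 0 0 87;0 0 0 0 0 0 87;0 0 0 0 0 0 45;0 0 0 0 0 0 45;0 0 0 0 0 0 45;0 0 0 0 0 0 45;0 0 0 0 0 0 45'; python3 -c "
from h import *
go(438,11,130,0)"
```

```text
time_s: 11.25
position: [0.5939, 0.3182, 0.0581]
tcp_rot: [[1.0, 0.018, 0.001], [0.018, -1.0, 0.0], [0.001, -0.0, -1.0]]
force: [-0.7, -0.2, 3.3]
opening: 0.596
grasp_force: 30.0
t 11.25 pos [593.9 318.2  58.1] yaw 1.03 R row z [ 0.0006 -0.    ] -> shift [-161.3  304.3  -72. ] turn az 0.018 q6 107.7
```

```bash
python3 -m jog '0 0 -40 0 0 0 45; 0 0 -40 0 0 0 45; -23 43 0 0 0 0 45; -27 51 0 0 0 0 45; -27 51 0 0 0 0 45; -27 51 0 0 0 0 45; -28 54 0 0 0 0 45; -28 54 0 0 0 0.018 45; 0 0 0 0 0 0 45; 0 0 0 0 0 0 45; 0 0 0 0 0 0 45'
python3 - <<'E'
from h import *
d=capture('wrist'); cv2.imwrite('pics/w4.png',d['color'][...,::-1])
go(439,11,66,0)
s=read_state(); z=s['position'][2]-.058; print(s['opening'],s['grasp_force'])
fit('box_medium',(.438,.011),z=z,cams=('scene',),yaws=[0])
fit('box_large',(.438,.011),z=.006,cams=('scene',),yaws=[0])
E
```

```text
time_s: 12.62
position: [0.4399, 0.0123, 0.1376]
tcp_rot: [[1.0, 0.002, 0.001], [0.002, -1.0, -0.0], [0.001, 0.0, -1.0]]
force: [-0.1, -0.6, -2.3]
opening: 0.594
grasp_force: 30.0
t 12.68 pos [439.8  12.5 137.6] yaw 0.13 R row z [0.0007 0.    ] -> shift [-0.9  1.5 71.6] turn az 0.002 q6 76.9
0.5933365638488901 29.999680817127228
box_medium xy mm [442.6  11.2] yaw 0.7 cost 0.208 1
box_large xy mm [438.2  11. ] yaw -1.0 cost 0.092 1
```

View pics/w4.png

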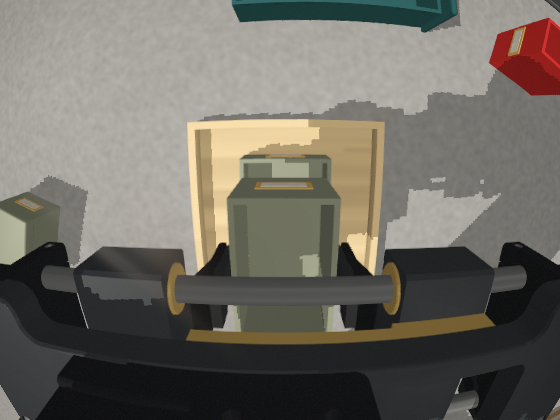

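Medium (284,250) is level and in line with the large box behind it (285,168). Trim by about 1 mm and lower.

```bash
python3 -m jog '-1 1.5 20 0 0 0 45; 0 0 15 0 0 0 45; 0 0 15 0 0 0 45; 0 0 10 0 0 0 45; 0 0 6 0 0 0 45; 0 0 4 0 0 0 45; 0 0 0 0 0 0 45; 0 0 0 0 0 0 45; 0 0 0 0 0 0 45'; python3 -c "
from h import *
go(439,11,67,0)"
```

```text
time_s: 14.0
position: [0.4383, 0.0098, 0.0678]
tcp_rot: [[1.0, -0.0, 0.001], [-0.0, -1.0, -0.0], [0.001, 0.0, -1.0]]
force: [0.2, 0.6, -1.9]
opening: 0.594
grasp_force: 30.0
t 14.0 pos [438.3   9.8  67.8] yaw -0.01 R row z [0.0007 0.0002] -> shift [ 0.7 -1.2  0.8] turn az -0.0 q6 76.6
```

```bash
python3 -m jog '0 0 0.5 0 0 0 45; 0 0 0 0 0 0 80; 0 0 0 0 0 0 80;0 0 0 0 0 0 80;0 0 0 0 0 0 80;0 0 -40 0 0 0 87; 0 0 -50 0 0 0 87; 0 0 -50 0 0 0 87; 0 0 0 0 0 0 87; 0 0 0 0 0 0 87'
python3 - <<'E'
from h import *
d=capture('wrist'); cv2.imwrite('pics/w5.png',d['color'][...,::-1])
fit('box_medium',(.438,.011),z=.009,cams=('wrist',),yaws=[0])
fit('box_medium',(.438,.011),z=.009,cams=('scene',),yaws=[0])
go(580,-315,230,-13.3)
E
```

```text
time_s: 15.25
position: [0.4374, 0.01, 0.2067]
tcp_rot: [[1.0, -0.0, -0.001], [-0.0, -1.0, 0.0], [-0.001, -0.0, -1.0]]
force: [0.1, 0.3, 0.1]
opening: 1.0
grasp_force: 0.0
box_medium xy mm [437.    9.4] yaw 0.2 cost 0.023 1
box_medium xy mm [410.4  32.3] yaw -7.2 cost 0.345 1
t 15.5 pos [437.3  10.  205.8] yaw -0.02 R row z [-0.0032 -0.0007] -> shift [142.7 324.9 -24.9] turn az 0.232 q6 76.6
```

View pics/w5.png

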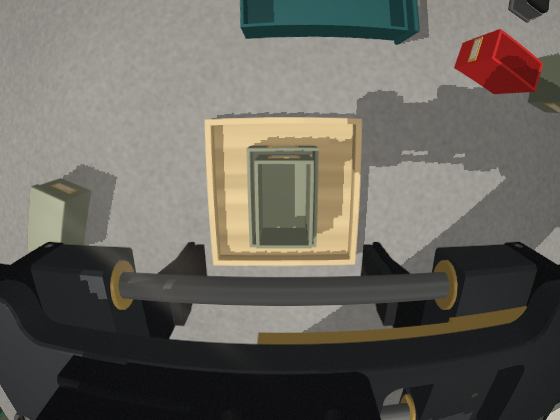

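The medium box (283,200) sits inside the large one in the tray. Now the small box.

```bash
python3 -m jog '23 54 -10 0 0 0 87; 23 54 -14 0 0 0 87; 23 54 0 0 0 0 87; 24 54 0 0 0 0 87; 24 54 0 0 0 0 87; 24 54 0 0 0 0 87; 0 0 0 0 0 0.116 87; 0 0 0 0 0 0.116 87; 0 0 0 0 0 0 87; 0 0 0 0 0 0 87'
python3 - <<'E'
from h import *
d=capture('wrist'); cv2.imwrite('pics/w6.png',d['color'][...,::-1])
x=fit('box_small',(.587,-.329),cams=('wrist',),yaws=[-13]); go(x[0],x[1],80,np.degrees(x[2]/50))
fit('box_small',(.587,-.329),cams=('top','scene'),yaws=[-13])
E
```

```text
time_s: 16.75
position: [0.5788, -0.3139, 0.2303]
tcp_rot: [[0.974, -0.228, -0.001], [-0.228, -0.974, 0.001], [-0.001, -0.001, -1.0]]
force: [-0.1, -0.4, -0.1]
opening: 0.999
grasp_force: 0.0
box_small xy mm [ 587.  -330.2] yaw -13.4 cost 0.018 1
t 16.9 pos [ 579.  -313.9  230.9] yaw -13.24 R row z [-0.0002 -0.0001] -> shift [ 11.5  14.  150.9] turn az 0.004 q6 65.1
box_small top no mask 43.428940781023336
box_small xy mm [ 588.3 -329.2] yaw -11.0 cost 0.046 1
```

View pics/w6.png

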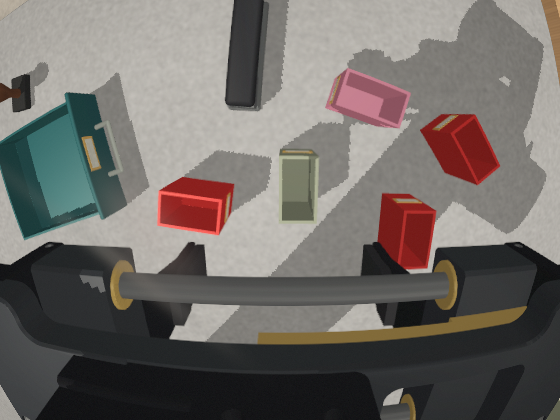

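Olive small box at (298,187), red look-alikes at (197,205) and (407,230), pink at (370,97). I narrow the opening to 60 mm before descending between them.

```bash
python3 -m jog '11 14.5 0 0 0 0 60; 0 0 40 0 0 0 60; 0 0 40 0 0 0 60; 0 0 35 0 0 0 60; 0 0 22 0 0 0 60;0 0 14 0 0 0 60;0 0 0 0 0 0 60;0 0 0 0 0 0 30;0 0 0 0 0 0 30;0 0 0 0 0 0 30;0 0 0 0 0 0 30'; python3 -c "
from h import *
go(438,10,165,0)"
```

```text
time_s: 18.48
position: [0.5868, -0.3309, 0.0809]
tcp_rot: [[0.973, -0.23, 0.001], [-0.23, -0.973, -0.001], [0.001, 0.0, -1.0]]
force: [-0.2, 1.2, 2.1]
opening: 0.409
grasp_force: 29.9
t 18.48 pos [ 586.8 -330.9   80.9] yaw -13.3 R row z [0.0011 0.0003] -> shift [-223.1 -297.5  -84.5] turn az -0.232 q6 64.4
```

```bash
python3 -m jog '0 0 -50 0 0 0 30; 0 0 -50 0 0 0 30; -25 -33 0 0 0 0 30; -33 -44 0 0 0 0 30; -33 -44 0 0 0 0 30; -33 -44 0 0 0 0 30; -33 -44 0 0 0 0 30; -33 -44 0 0 0 0 30; -33 -44 0 0 0 0 30; 0 0 0 0 0 -0.116 30;0 0 0 0 0 -0.116 30; 0 0 0 0 0 0 30'; python3 -m jog '0 0 0 0 0 0 30; 0 0 0 0 0 0 30'
python3 - <<'E'
from h import *
d=capture('wrist'); cv2.imwrite('pics/w7.png',d['color'][...,::-1])
go(437.5,9.7,93,0)
s=read_state(); print(s['opening'],s['grasp_force'])
E
```

```text
time_s: 19.98
position: [0.4376, 0.0097, 0.1801]
tcp_rot: [[1.0, -0.001, -0.0], [-0.001, -1.0, -0.0], [-0.0, 0.0, -1.0]]
force: [-0.9, 0.8, -1.8]
opening: 0.412
grasp_force: 29.9
time_s: 20.23
position: [0.4378, 0.0093, 0.18]
tcp_rot: [[1.0, -0.002, -0.0], [-0.002, -1.0, 0.0], [-0.0, -0.0, -1.0]]
force: [-0.1, 0.8, -2.5]
opening: 0.406
grasp_force: 29.9
t 20.27 pos [437.8   9.3 180. ] yaw -0.08 R row z [-0.0001 -0.    ] -> shift [-0.3 -0.4 87. ] turn az -0.001 q6 76.6
0.40890096611608195 29.892705380916595
```

View pics/w7.png

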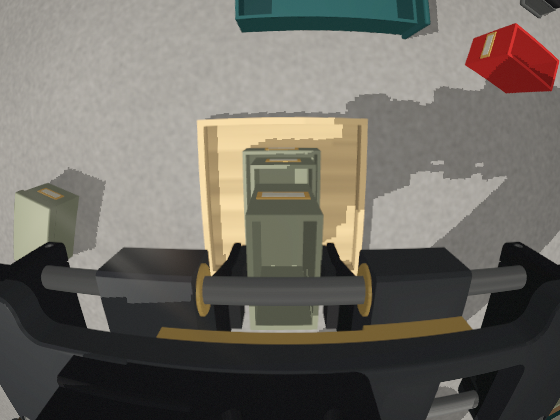

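Small (284,255) hangs level, centred on the nest behind it. Lower, check contact, then release.

```bash
python3 -m jog '0 0 20 0 0 0 30; 0 0 15 0 0 0 30; 0 0 15 0 0 0 30; 0 0 15 0 0 0 30; 0 0 10 0 0 0 30; 0 0 6 0 0 0 30; 0 0 4 0 0 0 30; 0 0 0 0 0 0 30; 0 0 0 0 0 0 30; 0 0 0 0 0 0 30'; python3 -c "
from h import *
go(437.5,9.7,93,0)"
```

```text
time_s: 21.52
position: [0.438, 0.0095, 0.0954]
tcp_rot: [[1.0, -0.0, 0.001], [-0.0, -1.0, -0.0], [0.001, 0.0, -1.0]]
force: [-0.6, 0.0, -2.1]
opening: 0.412
grasp_force: 29.9
t 21.52 pos [438.    9.5  95.4] yaw -0.01 R row z [0.0008 0.0002] -> shift [-0.5 -0.2  2.4] turn az -0.0 q6 76.6
```

```bash
python3 -m jog '0 0 2 0 0 0 30; 0 0 0 0 0 0 30; 0 0 0 0 0 0 65; 0 0 0 0 0 0 65;0 0 0 0 0 0 65;0 0 0 0 0 0 65;0 0 -40 0 0 0 65; 0 0 -50 0 0 0 87; 0 0 -45 0 0 0 87; 0 0 0 0 0 0 87; 0 0 0 0 0 0 87'
python3 - <<'E'
from h import *
d=capture('wrist'); cv2.imwrite('pics/w8.png',d['color'][...,::-1])
fit('box_small',(.438,.010),z=.012,cams=('wrist',),yaws=[0])
fit('box_small',(.438,.010),z=.012,cams=('scene',),yaws=[0])
go(405,270,220,-19.8)
E
```

```text
time_s: 22.9
position: [0.4371, 0.0097, 0.2277]
tcp_rot: [[1.0, -0.0, -0.001], [-0.0, -1.0, 0.0], [-0.001, -0.0, -1.0]]
force: [0.4, 0.6, 0.4]
opening: 0.987
grasp_force: 0.0
box_small xy mm [437.6  10.4] yaw -0.0 cost 0.02 1
box_small xy mm [388.1  51.9] yaw -4.0 cost 0.439 1
t 23.15 pos [437.    9.7 226.9] yaw -0.01 R row z [-0.0029 -0.0007] -> shift [ -32.1 -260.3    7.2] turn az 0.345 q6 76.6
```

View pics/w8.png

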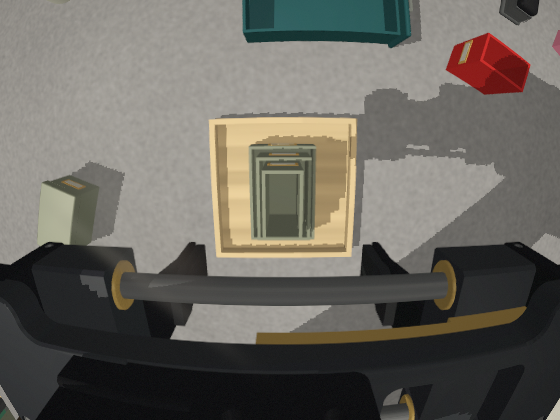

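All three are nested (282,195). Now the lidded box.

```bash
python3 -m jog '-7 -52 0 0 0 0 87; -7 -52 0 0 0 0 87; -6 -52 0 0 0 0 87; -6 -52 0 0 0 0 87; -6 -52 7 0 0 0 87; 0 0 0 0 0 0.115 87; 0 0 0 0 0 0.115 87; 0 0 0 0 0 0.115 87; 0 0 0 0 0 0 87; 0 0 0 0 0 0 87'
python3 - <<'E'
from h import *
d=capture('wrist'); cv2.imwrite('pics/w9.png',d['color'][...,::-1])
x=fit('box_lidded',(.412,.286),cams=('wrist',)); go(x[0],x[1],52,np.degrees(x[2]/50))
fit('box_lidded',(.412,.286),cams=('top','scene'),yaws=[-20])
fit('drawer',(.67,-.03),cams=('wrist',),yaws=[0])
E
```

```text
time_s: 24.4
position: [0.4057, 0.2694, 0.2206]
tcp_rot: [[0.941, -0.337, -0.001], [-0.337, -0.941, -0.0], [-0.001, 0.001, -1.0]]
force: [-0.1, -0.1, 0.6]
opening: 1.0
grasp_force: 0.0
box_lidded xy mm [411.7 285.3] yaw -19.7 cost 0.026 1
t 24.55 pos [405.8 269.5 220.9] yaw -19.74 R row z [-0.0003  0.0002] -> shift [  0.3 -17.  168.9] turn az -0.001 q6 130.2
box_lidded xy mm [415.1 285.5] yaw -22.4 cost 0.198 2
drawer wrist no mask NoneTraceback (most recent call last):
  File "<stdin>", line 5, in <module>
  File "h.py", line 41, in fit
    r=minimize(cost,p0,method='Nelder-Mead',options=dict(initial_simplex=p0+np.vstack([[0,0,0],np.diag([10,10,9])]),xatol=.1,fatol=1e-5,maxfev=150))
    res = _minimize_neldermead(fun, x0, args, callback, bounds=bounds,
                               **options)
    fsim[k] = func(sim[k])
              ~~~~^^^^^^^^
    fx = function(np.copy(x), *(wrapper_args + args))
  File "h.py", line 37, in cost
    return k/len(ms)
           ~^~~~~~~~
ZeroDivisionError: division by zero
```

View pics/w9.png

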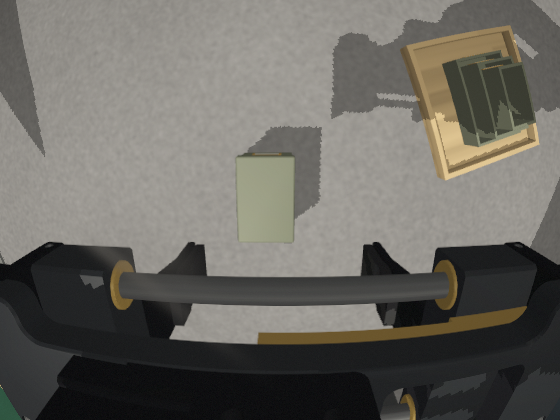

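Lidded box at (265,198), aligned. Grasp at the lid.

```bash
python3 -m jog '0.5 -17 20 0 0 0 87; 0 0 40 0 0 0 87; 0 0 40 0 0 0 87; 0 0 40 0 0 0 87;0 0 25 0 0 0 87;0 0 0 0 0 0 87;0 0 0 0 0 0 48;0 0 0 0 0 0 48;0 0 0 0 0 0 48;0 0 0 0 0 0 48;0 0 0 0 0 0 48'; python3 -c "
from h import *
go(560,140,220,0)"
```

```text
time_s: 26.22
position: [0.4124, 0.2856, 0.0567]
tcp_rot: [[0.941, -0.338, 0.001], [-0.338, -0.941, 0.0], [0.001, -0.001, -1.0]]
force: [-0.5, -0.1, 5.2]
opening: 0.639
grasp_force: 30.0
t 26.23 pos [412.4 285.6  56.7] yaw -19.77 R row z [ 0.0009 -0.0009] -> shift [ 188.3   86.9 -163.2] turn az -0.345 q6 131.7
```

```bash
python3 -m jog '0 0 -45 0 0 0 48; 0 0 -50 0 0 0 48; 0 0 -45 0 0 0 48; 43 25 0 0 0 0 48; 44 25.5 0 0 0 0 48; 44 25.5 0 0 0 0 48; 44 25.5 0 0 0 0 48; 44 25.5 0 0 0 0 48; 44 25.5 0 0 0 0 48; 44 25.5 0 0 0 0 48; 44 25.5 0 0 0 0 48; 0 0 0 0 0 0 48'; python3 -m jog '0 0 0 0 0 -0.115 48; 0 0 0 0 0 -0.115 48; 0 0 0 0 0 -0.115 48; 0 0 0 0 0 0 48; 0 0 0 0 0 0 48'
python3 - <<'E'
from h import *
a=capture('wrist')['color']; b=capture('top')['color']; s=capture('scene')['color']
cv2.imwrite('pics/c10.png',np.vstack([a[60:420],s[100:300]])[...,::-1])
go(674,-25,61,0); st=read_state(); print(st['opening'],st['grasp_force'])
print([(x['at'],x['conf']) for x in place_of('wrist','drawer')])
E
```

```text
time_s: 27.72
position: [0.6754, -0.0288, 0.1948]
tcp_rot: [[0.94, -0.342, 0.001], [-0.342, -0.94, -0.001], [0.002, 0.001, -1.0]]
force: [-0.0, 1.4, -3.4]
opening: 0.644
grasp_force: 30.0
time_s: 28.35
position: [0.6727, -0.0243, 0.1955]
tcp_rot: [[1.0, -0.001, -0.002], [-0.001, -1.0, 0.0], [-0.002, -0.0, -1.0]]
force: [0.2, 0.5, -2.4]
opening: 0.642
grasp_force: 30.0
t 28.5 pos [673.2 -24.7 195.9] yaw -0.05 R row z [-0.0005 -0.0002] -> shift [  0.9   0.3 134.9] turn az -0.001 q6 78.5
0.6381102486023102 29.99780564568937
[([0.6762, -0.0288, 0.0012], 0.83)]
```

View pics/c10.png

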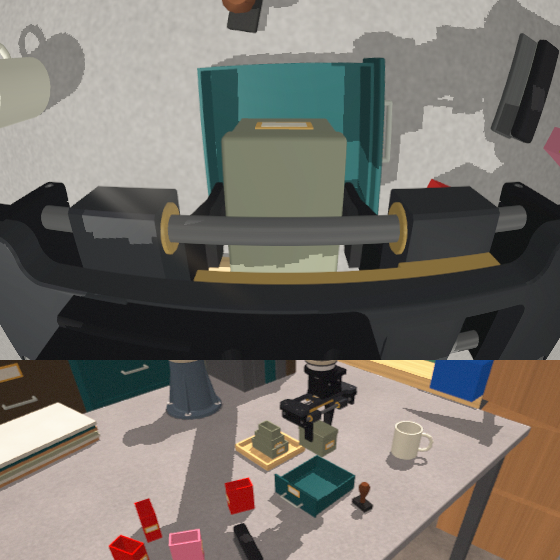

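The lidded box is level over the drawer (wrist 285,190) and the nest stands in the tray. Lower it.

```bash
python3 -m jog '2 3 30 0 0 0 48; 0 0 30 0 0 0 48; 0 0 30 0 0 0 48; 0 0 20 0 0 0 48; 0 0 14 0 0 0 48; 0 0 7 0 0 0 48; 0 0 3 0 0 0 48; 0 0 0 0 0 0 48; 0 0 0 0 0 0 48'; python3 -c "
from h import *
go(676,-28,60,0)"
```

```text
time_s: 29.68
position: [0.676, -0.028, 0.0629]
tcp_rot: [[1.0, -0.0, 0.002], [-0.0, -1.0, -0.0], [0.002, 0.0, -1.0]]
force: [0.5, 0.4, -3.2]
opening: 0.642
grasp_force: 30.0
t 29.68 pos [676.  -28.   62.9] yaw -0.01 R row z [0.0015 0.0003] -> shift [-0.   0.   2.9] turn az -0.0 q6 78.2
```

```bash
python3 -m jog '0 0 2.5 0 0 0 48; 0 0 0 0 0 0 48; 0 0 0 0 0 0 80; 0 0 0 0 0 0 80;0 0 0 0 0 0 80;0 0 0 0 0 0 80;0 0 -40 0 0 0 80; 0 0 -50 0 0 0 80; 0 0 -50 0 0 0 80; -40 0 0 0 0 0 80; 0 0 0 0 0 0 80; 0 0 0 0 0 0 80'
python3 - <<'E'
from h import *
a=capture('wrist')['color']; s=capture('scene')['color']
cv2.imwrite('pics/c11.png',np.vstack([a[0:300],s[100:300]])[...,::-1])
fit('box_lidded',(.676,-.028),z=.003,cams=('wrist',),yaws=[0])
print(read_state()['grasp_force'],[(n,[np.round(x['at'],3).tolist() for x in place_of('scene',n)[:1]]) for n in('stapler','stamp','mug')])
E
```

```text
time_s: 31.18
position: [0.6358, -0.028, 0.1997]
tcp_rot: [[1.0, -0.0, 0.001], [-0.0, -1.0, -0.0], [0.001, 0.0, -1.0]]
force: [0.2, 0.5, -1.2]
opening: 0.924
grasp_force: 0.0
box_lidded xy mm [674.1 -28.2] yaw 0.5 cost 0.031 1
0.0 [('stapler', [[0.74, -0.309, -0.003]]), ('stamp', [[0.807, 0.012, -0.003]]), ('mug', [[0.74, 0.306, 0.002]])]
```

View pics/c11.png

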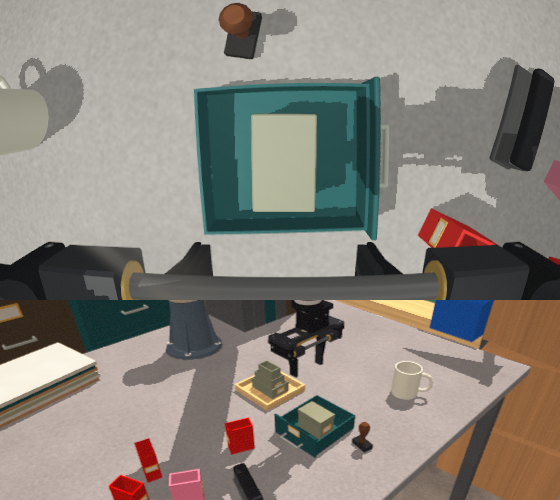

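The lidded box sits flat in the drawer (284,163), the nest is in the tray (270,380), and the bystanders have not moved.

```bash
python3 -c "
from rig import *
print(hand_in())"
```

```text
the job is handed in; nothing more can be done
None
```

The job is handed in: the three open boxes are nested upright in the tray, the lidded box is on the drawer floor, and the stapler, stamp and mug are where they started; `hand_in()` returned no verdict.

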